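Sort loose cigars into their format trays and fit the missing spacer

ROBOT

A 7-joint arm with a two-finger parallel gripper is mounted at the origin on a cart in front of the work surface, level with it; the furniture and walls round the work are solid. World frame = base frame: x ahead of the robot, y to its left, z up, the work surface at z = 0. Lengths are in mm, angles in rad, forces in N, time in s.
With the tool pointing down it reaches from about 425 to 800 mm from the base axis. Payload 8.3 kg.
Tool frame: the origin (TCP) lies between the finger pads; the fingertips stand 11 mm ahead of it and the grasp point (between the pads) lies 8 mm behind it; z points along the fingers, y is the line along which they close (so a half turn about z gives the same grasp; the last joint's range is limited). The gripper opens to 85 mm and grips with 20 to 120 N. Pads are 22 mm wide; open, the fingers measure 114 mm over their backs; the gripper's body (76 mm by 85 mm) begins 54 mm behind the grasp point. The pads swing forward as they close: fully open they stand 13 mm farther back than shut.
Start: joints at [1.261, 0.383, 0.016, 1.37, -0.006, 1.388, -0.046], TCP at [152.727, -606.035, 242.279] pointing down, gripper open.
Joint ranges: [-2.95, 2.95], [-0.25, 2.06], [-1.52, 1.56], [0.18, 2.33], [-1.44, 4.58], [0.02, 2.06], [-3.01, 3.01]. Speed limits (rad/s): [2.39, 2.39, 3.01, 3.01, 3.14, 3.14, 3.14].

INTERFACE

Orientations are given as a 3x3 rotation matrix whose columns are the frame's x, y, z axes.
In Python, from rig import r, optics, job gives the robot as it stands. The module is installed in compiled form; this text tells all that it offers.
- The arm moves only by the shell command python3 -m inch 'ROWS' [OPENING]. ROWS is JSON, a list of rows, each an object with "xyz": the shift along the tool's x, y, z in cm, a list of three; "spin": the turn about the tool's z in rad. In form: [{"xyz": [tx, ty, tz], "spin": spin}, ...]. A call has 1 to 5 rows; each row is the pose to reach, as a shift and turn from the pose commanded when the call began, along the tool's axes at that moment; what a row does not reach only later rows make up. A row lasts 1/8 s, in which the tool goes at most 62.5 mm and 10.7 degrees, less where a joint would pass 70% of its speed; a pose out of reach is approached as far as the arm can. A call with a gripper value outside its range is refused whole. OPENING is the opening, from 0 (shut) to 1 (fully open), set as the call begins (- or left out, the last holds). The fingers move at their own pace and stop on an object; the grip force is fixed at half the most. Time passes only in rows, so rows that repeat a pose let the fingers close. It gives the time, the measured TCP pose, the force, the opening and the grip force at its end, in the units of the state.
- r.get_state(): the state, without advancing time (a new reading comes with each control period).
- optics.grab_frame(name): name is "side" or "top" or "wrist"; returns the picture (384x512x3 uint8, blue, green, red); there is no depth.
- optics.camera_params(name): a dict with "mtx" (3x3 intrinsics, pixels), "rvec" (rotation vector, rad) and "tvec" (3), from world to camera coordinates, as OpenCV has them; the wrist camera has in their place "tool_from_camera" (4x4, takes a point from camera to tool coordinates, whose origin is the TCP and whose axes are the flange's). Camera axes: x right, y down, z forward; pixel columns grow to the right and rows downward; lengths in mm; the calibration is good to about 2 mm. A picture is of the moment at which its call begins: read the wrist's pose just before it. camera_params takes no time and is no camera call.
- job.close_job(): hands the job in; it is judged then, once.
The state is a dict: "t": time; "joint_pos": joint angles; "joint_velocities": joint speeds; "effort": joint torques, N m; "ee_pos": TCP position; "orientation": TCP orientation; "force": force on the tool from outside, world axes, zero at the start; "wrist_torque": the same for the moment, N m; "grip_width": opening from 0.0 (shut) to 1.0 (fully open); "grasp_force": force on a finger pad.
Only numpy, scipy, OpenCV 4.12 (cv2) and the standard library are available. Lean on these libraries where they do the work, as an engineer would, in place of code of your own. Each camera call takes 0.05 s, during which the arm holds its last target. There are 200 camera calls.

TASK

Clear the mixed handful off the bench: lay each of the three loose cigars flat in the free bay of the tray that holds cigars of its own length, and push the loose cedar spacer upright all the way down into the one spacer slot that is still empty, beside the packed row of the medium tray.

Things in the scene. Friction and masses are not known exactly. Their poses are not given: they have to be found in the camera images.
- cigar_long: Loose long brown cigar, 165 mm long, 17 mm thick, 20 g, the longest and thinnest. It lies flat and does not roll. Origin: middle of its underside; x along its length (rounded head at +x, cut foot at -x), z up.
- cigar_medium: Loose medium brown cigar, 135 mm long, 19 mm thick, 20 g, the middle one of the three lengths. It lies flat and does not roll. Origin: middle of its underside; x along its length (rounded head at +x, cut foot at -x), z up.
- cigar_short: Loose short brown cigar, 105 mm long, 20 mm thick, 20 g, the shortest. It lies flat and does not roll. Origin: middle of its underside; x along its length (rounded head at +x, cut foot at -x), z up.
- cedar_spacer: Loose pale cedar spacer slip, 80 mm long (its x), 14 mm thick (its y), 40 mm high (its z), standing on edge; the lowest 5 mm of its foot taper to 9 mm. 30 g. Origin: centre of its underside, z up.
- tray_long: Fixed tray for long cigars, 195 x 124 mm (x, y), floor 3 thick; origin: centre of underside. Along y: spacer slot 17.5 wide at y=-48.8 between 21 high walls (already filled, to 43 high); two fixed long cigars, y=-36..0, tops at 20; cleat 9 high at 17..21; free bay y=21..57, 183 long, centre (0, 39); side wall 9 high at 57..62. End boards 6 thick, 21 high. Trays stand 15 or more apart.
- tray_medium: Fixed tray for medium cigars, 165 x 124 mm (x, y), floor 3 thick; origin: centre of underside. Along y: spacer slot 17.5 wide at y=-48.8 between 21 high walls (EMPTY, the spacer goes here); two fixed medium cigars, y=-36..4, tops at 22; cleat 9 high at 17..21; free bay y=21..57, 153 long, centre (0, 39); side wall 9 high at 57..62. End boards 6 thick, 21 high. Trays stand 15 or more apart.
- tray_short: Fixed tray for short cigars, 135 x 124 mm (x, y), floor 3 thick; origin: centre of underside. Along y: spacer slot 17.5 wide at y=-48.8 between 21 high walls (already filled, to 43 high); two fixed short cigars, y=-36..6, tops at 23; cleat 9 high at 17..21; free bay y=21..57, 123 long, centre (0, 39); side wall 9 high at 57..62. End boards 6 thick, 21 high. Trays stand 15 or more apart.

How it is judged:
By the outcome, as a careful person would: the job done as asked, in the order asked, and still so for the second after the job is handed in, with the robot touching nothing.
It also fails if it takes over 104 s, if anything falls off the work surface, if the arm or the gripper's body presses on something with over 40 N, if the wrist force passes 120 N, or if a joint passes its speed limit or range.

## Working session

There is one attempt and no reset: what is moved stays moved. The work goes in short steps, Python scripts to look and compute and a shell command to move; the robot and the scene stay as the last step left them, time stands still between calls to the robot, and variables do not carry over. Pictures are saved under pics/ and viewed, at most 14 in all, crops included, and the job is handed in when it is done.

```bash
mkdir -p pics; python3 - <<'E'
from rig import r,optics
import cv2
s=r.get_state();print(s)
for n in("top","side"):
    cv2.imwrite(f"pics/{n}0.png",optics.grab_frame(n));print(n,optics.camera_params(n))
print(optics.camera_params("wrist"))
E
```

```text
{'t': 0.0, 'joint_pos': array([ 1.26111348,  0.38423614,  0.01639943,  1.37117372, -0.00630888,
        1.38816882, -0.04649347]), 'joint_velocities': array([ 0.00140972, -0.0010367 ,  0.00091528, -0.00027296, -0.00016713,
        0.00022175,  0.00054435]), 'effort': array([ 9.41283251e-04, -6.27596140e+01,  8.44625775e-01, -3.71818185e+01,
        1.65138597e-02,  1.42175413e-02,  1.10045085e-05]), 'ee_pos': array([ 152.58528167, -605.59465498,  241.27142162]), 'orientation': array([[ 9.69692357e-01,  2.44328622e-01, -5.07408283e-04],
       [ 2.44329146e-01, -9.69690557e-01,  1.86889002e-03],
       [-3.54056968e-05, -1.93622300e-03, -9.99998125e-01]]), 'force': array([ 0.20501606,  0.21963428, -0.69622409]), 'wrist_torque': array([ 0.03622561,  0.00222332, -0.03532092]), 'grasp_force': 0.0, 'grip_width': 1.0051099818275298}
top {'mtx': array([[346.89317818,   0.        , 250.57733739],
       [  0.        , 346.89317818, 194.47484431],
       [  0.        ,   0.        ,   1.        ]]), 'rvec': array([ 2.18379961, -2.19652178,  0.13127069]), 'tvec': array([-16.95030963, 501.3410064 , 864.56125615])}
side {'mtx': array([[406.41236919,   0.        , 249.74063773],
       [  0.        , 406.41236919, 185.81416083],
       [  0.        ,   0.        ,   1.        ]]), 'rvec': array([ 0.66135591, -2.43504086,  1.35305238]), 'tvec': array([399.22140375, 168.04469499, 863.73124965])}
{'mtx': array([[310.76310854,   0.        , 255.7657276 ],
       [  0.        , 310.76310854, 193.61008556],
       [  0.        ,   0.        ,   1.        ]]), 'tool_from_camera': array([[ 8.36520583e-04, -9.63101655e-01, -2.69136587e-01,
         6.82640079e+01],
       [ 9.99999480e-01,  6.48441750e-04,  7.87722052e-04,
        -5.89750136e-01],
       [-5.84137013e-04, -2.69137106e-01,  9.63101696e-01,
        -1.31023977e+02],
       [ 0.00000000e+00,  0.00000000e+00,  0.00000000e+00,
         1.00000000e+00]])}
```

View pics/top0.png

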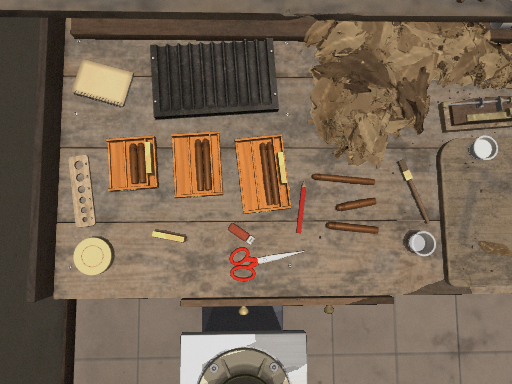

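View pics/side0.png

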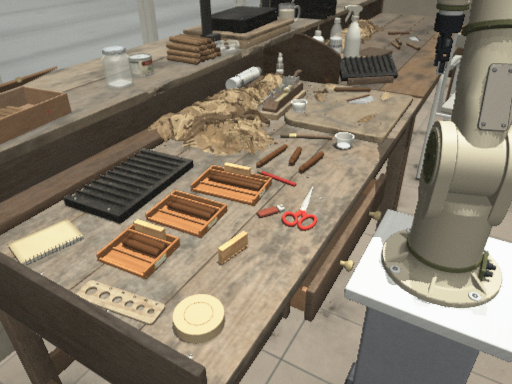

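The top view shows the trays at about px (132,163) short, (197,165) medium and (263,175) long. The spacer is at (168,236), and the loose cigars are at (343,180) long, (355,204) short and (352,227) medium. The filled slots are on the image right side (-y). The side view agrees, with the spacer standing on edge.

```bash
cat > h.py <<'E'
from rig import r,optics
import cv2,numpy as np
def cam(n):
    """K, world-from-camera R, camera centre"""
    p=optics.camera_params(n)
    if n=="wrist":
        s=r.get_state();T=np.eye(4);T[:3,:3]=s["orientation"];T[:3,3]=s["ee_pos"]
        W=T@p["tool_from_camera"];return p["mtx"],W[:3,:3],W[:3,3]
    R=cv2.Rodrigues(p["rvec"])[0].T;return p["mtx"],R,-R@p["tvec"]
def cast(c,px,z):
    K,R,C=c;px=np.atleast_2d(np.asarray(px,float))
    d=np.c_[px,np.ones(len(px))]@np.linalg.inv(K).T@R.T
    return C+d*((z-C[2])/d[:,2])[:,None]
def rect(c,pts,z):
    """min-area rect of pixel points cast on plane z: centre, (long,short), long-axis yaw"""
    (cx,cy),_,_=q=cv2.minAreaRect(cast(c,pts,z)[:,:2].astype(np.float32))
    b=cv2.boxPoints(q);e=max((b[1]-b[0],b[2]-b[1]),key=np.linalg.norm)
    return np.round([cx,cy],1),np.round(sorted(q[1])[::-1],1),round(float(np.arctan2(e[1],e[0])%np.pi),4)
def go(x,y,z,yaw,base=None):
    """rows to put TCP at xyz with tool x axis along yaw (mod pi), pointing down"""
    s=r.get_state();R=s["orientation"];p=s["ee_pos"]
    y0=np.arctan2(R[1,0],R[0,0]);d=(yaw-y0+np.pi/2)%np.pi-np.pi/2
    print("xyz cm",np.round(R.T@(np.array([x,y,z])-p)/10,2),"spin",round(-d,3),"or",round(-d+np.pi*np.sign(d),3),"j7",round(s["joint_pos"][6],2))
def blobs(c,im,m,z,amin=60):
    for k in cv2.findContours(m,cv2.RETR_EXTERNAL,cv2.CHAIN_APPROX_NONE)[0]:
        if cv2.contourArea(k)>amin:
            k=k[:,0];print(k.mean(0).round(),cv2.contourArea(k),*rect(c,k,z))
E
python3 - <<'E'
from h import *
im=cv2.imread("pics/top0.png");c=cam("top");h=cv2.cvtColor(im,cv2.COLOR_BGR2HSV)
for p in[(343,181),(355,204),(352,227),(168,236),(120,175),(184,165),(250,180)]:print(p,h[p[1],p[0]],cast(c,p,10)[0].round())
print("orange");m=cv2.inRange(h,(5,140,120),(16,255,255));m[:,:100]=0;m[:120]=0;m[220:]=0;m[:,300:]=0
m=cv2.morphologyEx(m,cv2.MORPH_CLOSE,np.ones((9,9)));blobs(c,im,m,15,300)
print("cigar");m=cv2.inRange(h,(3,90,30),(14,255,140));m[:165]=0;m[245:]=0;m[:,:306]=0;m[:,395:]=0;blobs(c,im,m,10)
print("spacer");m=cv2.inRange(h,(18,80,150),(32,255,255));m[:,:145]=0;m[:225]=0;m[250:]=0;m[:,195:]=0;blobs(c,im,m,40,20)
E
```

```text
(343, 181) [ 13 194  84] [ 537. -263.   10.]
(355, 204) [ 14 142 147] [ 476. -293.   10.]
(352, 227) [ 13 143 148] [ 416. -283.   10.]
(168, 236) [ 22 119 222] [397. 191.  10.]
(120, 175) [ 13 176 209] [554. 316.  10.]
(184, 165) [ 13 176 211] [580. 152.  10.]
(250, 180) [ 13 175 222] [540. -19.  10.]
orange
[131. 163.] 2351.0 [585.9 287.3] [135.1 123.1] 0.0747
[262. 173.] 3432.5 [557.9 -51.4] [195.  124.5] 0.1129
[196. 164.] 2886.5 [582.6 119.2] [165.2 123.1] 0.0662
cigar
[353. 227.] 300.0 [ 415.6 -284.3] [134.6  18.8] 1.4511
[356. 204.] 241.5 [ 476.6 -295.9] [106.5  20.3] 1.7425
[343. 179.] 316.0 [ 542.8 -263.6] [164.9  17.2] 1.4713
spacer
[168. 236.] 130.5 [397.4 186. ] [78.1 12.6] 1.3754
```

```bash
python3 -c "
from h import *
go(415.6,-284.3,120,1.4511)"
```

```text
xyz cm [ 33.35 -24.71  12.18] spin -1.204 or 1.937 j7 -0.05
```

```bash

python3 -m inch '[{"xyz":[5,-3.7,1.5],"spin":0},{"xyz":[10,-7.4,3],"spin":0},{"xyz":[15,-11.1,4.5],"spin":0},{"xyz":[20,-14.8,6],"spin":0},{"xyz":[20,-14.8,6],"spin":0}]' 0.55
python3 -m inch '[{"xyz":[4,-3,2],"spin":-0.18},{"xyz":[9,-6,4],"spin":-0.36},{"xyz":[13.35,-9.9,6.2],"spin":-0.54},{"xyz":[13.35,-9.9,6.2],"spin":-0.72},{"xyz":[13.35,-9.9,6.2],"spin":-0.9}]'
python3 -m inch '[{"xyz":[0,0,0],"spin":-0.18},{"xyz":[0,0,0],"spin":-0.304},{"xyz":[0,0,0],"spin":-0.304}]'
python3 -c "
from h import *
c=cam('wrist');im=optics.grab_frame('wrist');cv2.imwrite('pics/w1.png',im)
go(415.6,-284.3,18,1.4511);print(r.get_state()['joint_pos'].round(2))"
```

```text
t: 0.72
ee_pos: [313.8, -408.7, 181.0]
orientation: [[0.968, 0.253, -0.0], [0.253, -0.968, 0.003], [0.001, -0.003, -1.0]]
force: [-0.9, -0.8, -0.6]
grip_width: 0.55
grasp_force: 0.0
t: 1.35
ee_pos: [415.7, -285.0, 119.8]
orientation: [[0.405, 0.914, -0.001], [0.914, -0.405, 0.0], [0.0, -0.001, -1.0]]
force: [-0.3, 0.7, 0.4]
grip_width: 0.548
grasp_force: 0.0
t: 1.72
ee_pos: [415.3, -285.9, 120.2]
orientation: [[0.122, 0.993, -0.0], [0.993, -0.122, 0.0], [0.0, -0.0, -1.0]]
force: [0.6, 0.5, 0.0]
grip_width: 0.551
grasp_force: 0.0
xyz cm [1.500e-01 1.000e-02 1.022e+01] spin -0.004 or 3.137 j7 0.33
[ 0.88  0.25 -0.38  1.85  0.11  1.07  0.33]
```

View pics/w1.png

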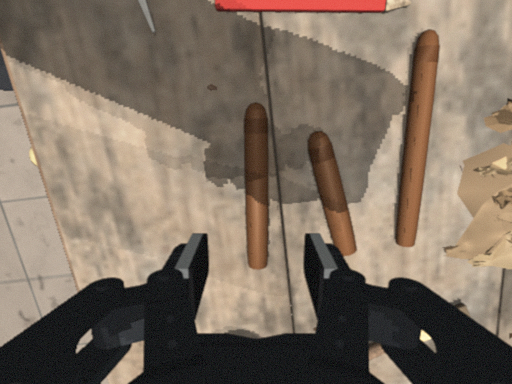

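The wrist view shows the medium cigar at px (257,185), centred between the fingers, and the others clear at (332,192) short and (418,140) long. Descending.

```bash
python3 -c "
from h import *
print(cast(cam('wrist'),[(256,103),(257,268)],10).round(1))"
python3 -m inch '[{"xyz":[0.15,0,4],"spin":0},{"xyz":[0.15,0,8],"spin":0},{"xyz":[0.15,0,9.8],"spin":0},{"xyz":[0.15,0,10.2],"spin":0},{"xyz":[0.15,0,10.2],"spin":0}]'
python3 -m inch '[{"xyz":[0,0,0],"spin":0},{"xyz":[0,0,0],"spin":0},{"xyz":[0,0,0],"spin":0},{"xyz":[0,0,0],"spin":0}]' 0.1
python3 -m inch '[{"xyz":[0,0,-5],"spin":0},{"xyz":[0,0,-10],"spin":0},{"xyz":[0,0,-12],"spin":0},{"xyz":[0,0,-12],"spin":0}]'
python3 -c "
from h import *
im=optics.grab_frame('wrist');cv2.imwrite('pics/w2.png',im)
go(580,158.1,130,0.0662)"
```

```text
[[ 424.2 -215.    10. ]
 [ 408.3 -350.9   10. ]]
t: 2.4
ee_pos: [416.2, -283.9, 18.8]
orientation: [[0.121, 0.993, 0.0], [0.993, -0.121, -0.0], [-0.0, 0.0, -1.0]]
force: [0.4, 0.6, 0.4]
grip_width: 0.55
grasp_force: 0.0
t: 2.9
ee_pos: [416.7, -284.0, 19.5]
orientation: [[0.12, 0.993, 0.002], [0.993, -0.12, -0.001], [-0.001, 0.002, -1.0]]
force: [-1.1, 0.7, 6.8]
grip_width: 0.172
grasp_force: 59.4
t: 3.4
ee_pos: [417.0, -284.3, 140.3]
orientation: [[0.12, 0.993, 0.003], [0.993, -0.12, -0.003], [-0.002, 0.004, -1.0]]
force: [0.7, -0.9, -0.6]
grip_width: 0.172
grasp_force: 58.7
xyz cm [45.84 10.97  0.84] spin 1.384 or -1.757 j7 0.33
```

View pics/w2.png

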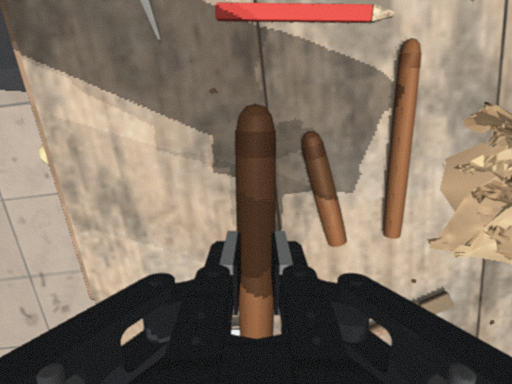

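The medium cigar is held, at px (256,220), straight in the pads. Moving to the medium tray.

```bash

python3 -m inch '[{"xyz":[5.5,1.4,0],"spin":0},{"xyz":[11,2.8,0],"spin":0},{"xyz":[17,4,0],"spin":0},{"xyz":[23,5.5,0],"spin":0},{"xyz":[29,7,0],"spin":0}]'
python3 -m inch '[{"xyz":[5.5,1.3,0],"spin":0.18},{"xyz":[11,2.6,0],"spin":0.36},{"xyz":[16.8,4,0.8],"spin":0.54},{"xyz":[16.8,4,0.8],"spin":0.72},{"xyz":[16.8,4,0.8],"spin":0.9}]'
python3 -m inch '[{"xyz":[0,0,0],"spin":0.18},{"xyz":[0,0,0],"spin":0.36},{"xyz":[0,0,0],"spin":0.484},{"xyz":[0,0,0],"spin":0.484}]'
python3 -c "
from h import *
im=optics.grab_frame('wrist');cv2.imwrite('pics/w3.png',im)
go(580,158.1,60,0.0662)"
```

```text
t: 4.08
ee_pos: [519.7, -2.4, 136.8]
orientation: [[0.12, 0.993, -0.002], [0.993, -0.12, 0.0], [-0.0, -0.002, -1.0]]
force: [0.2, -0.6, -0.1]
grip_width: 0.172
grasp_force: 58.7
t: 4.7
ee_pos: [578.7, 159.4, 127.7]
orientation: [[0.854, 0.52, -0.004], [0.52, -0.854, -0.0], [-0.003, -0.002, -1.0]]
force: [-0.3, -0.7, -0.2]
grip_width: 0.171
grasp_force: 58.7
t: 5.2
ee_pos: [579.1, 157.8, 128.6]
orientation: [[0.998, 0.068, -0.002], [0.068, -0.998, -0.001], [-0.003, 0.001, -1.0]]
force: [0.3, -0.5, 0.6]
grip_width: 0.172
grasp_force: 58.7
xyz cm [ 0.09 -0.02  6.89] spin 0.004 or -3.138 j7 -1.95
```

View pics/w3.png

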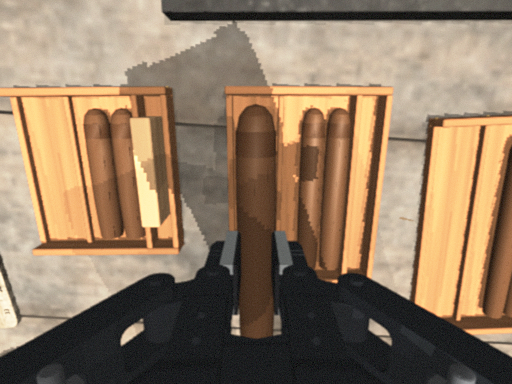

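The held medium cigar is at px (256,220), over the free bay of the medium tray. The tray's far end board runs from px (227,88) to (393,90), and the empty slot is at about x=365–385.

```bash

python3 -c "
from h import *
p=cast(cam('wrist'),[(226,88),(393,89)],21);print(p.round(1),p.mean(0).round(1))"
python3 -m inch '[{"xyz":[0.1,0,4],"spin":0},{"xyz":[0.1,0,8],"spin":0},{"xyz":[0.1,0,9.5],"spin":0},{"xyz":[0.1,0,9.5],"spin":0},{"xyz":[0.1,0,9.5],"spin":0}]'

```

```text
[[658.6 185.6  21. ]
 [666.5  64.1  21. ]] [662.6 124.8  21. ]
t: 5.88
ee_pos: [582.1, 158.5, 37.0]
orientation: [[0.998, 0.067, 0.002], [0.067, -0.998, 0.001], [0.002, -0.001, -1.0]]
force: [0.8, 0.0, -0.5]
grip_width: 0.171
grasp_force: 58.7
```

```bash
python3 -m inch '[{"xyz":[0,0,0],"spin":0}]' | sed -n 2p
python3 -c "
from h import *
go(580,158.1,23,0.0662);go(580,158.1,23,0.0662)"
```

```text
ee_pos: [582.0, 158.5, 37.0]
xyz cm [-0.21  0.02  1.4 ] spin 0.001 or -3.141 j7 -1.98
xyz cm [-0.21  0.02  1.4 ] spin 0.001 or -3.141 j7 -1.98
```

```bash
python3 -m inch '[{"xyz":[-0.1,0,0.6],"spin":0},{"xyz":[-0.2,0,1.2],"spin":0},{"xyz":[-0.2,0,1.35],"spin":0},{"xyz":[-0.2,0,1.35],"spin":0}]'
python3 -m inch '[{"xyz":[0,0,0],"spin":0},{"xyz":[0,0,0],"spin":0},{"xyz":[0,0,0],"spin":0}]' 0.32
python3 -m inch '[{"xyz":[0,0,-4],"spin":0},{"xyz":[0,0,-8],"spin":0},{"xyz":[0,0,-11],"spin":0},{"xyz":[0,0,-11],"spin":0}]'
python3 -c "
from h import *
im=optics.grab_frame('wrist');cv2.imwrite('pics/w4.png',im)
go(476.6,-295.9,130,1.7425)"
```

```text
t: 6.5
ee_pos: [578.9, 157.9, 22.6]
orientation: [[0.998, 0.067, 0.0], [0.067, -0.998, -0.0], [0.0, 0.0, -1.0]]
force: [-3.2, -1.0, 9.4]
grip_width: 0.168
grasp_force: 60.0
t: 6.88
ee_pos: [578.8, 157.9, 21.5]
orientation: [[0.998, 0.067, -0.0], [0.067, -0.998, -0.0], [-0.0, -0.0, -1.0]]
force: [-0.5, 0.1, 0.2]
grip_width: 0.322
grasp_force: 0.0
t: 7.38
ee_pos: [580.6, 158.6, 134.7]
orientation: [[0.998, 0.067, 0.005], [0.067, -0.998, 0.001], [0.005, -0.001, -1.0]]
force: [0.1, -0.4, -1.3]
grip_width: 0.321
grasp_force: 0.0
xyz cm [-13.3   44.62   0.23] spin 1.466 or -1.676 j7 -1.95
```

View pics/w4.png

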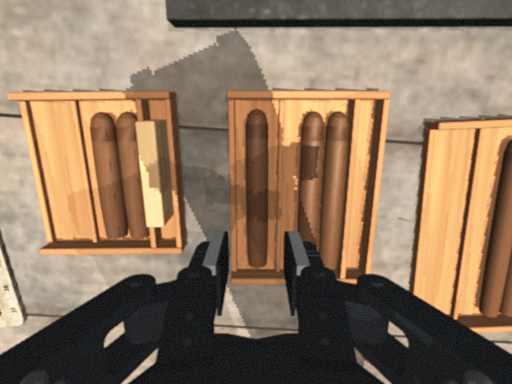

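The medium cigar lies flat in the free bay at px (257,190). Next is the short cigar.

```bash

python3 -m inch '[{"xyz":[-1.7,5.7,0],"spin":0},{"xyz":[-3.4,11.4,0],"spin":0},{"xyz":[-5.1,17.1,0],"spin":0},{"xyz":[-6.8,22.8,0],"spin":0},{"xyz":[-8.5,28.5,0],"spin":0}]' 0.55
python3 -m inch '[{"xyz":[-1.6,5.4,0],"spin":-0.18},{"xyz":[-3.2,10.8,0],"spin":-0.36},{"xyz":[-4.8,16.1,0.2],"spin":-0.54},{"xyz":[-4.8,16.1,0.2],"spin":-0.72},{"xyz":[-4.8,16.1,0.2],"spin":-0.9}]'
python3 -m inch '[{"xyz":[0,0,0],"spin":-0.18},{"xyz":[0,0,0],"spin":-0.36},{"xyz":[0,0,0],"spin":-0.54},{"xyz":[0,0,0],"spin":-0.72},{"xyz":[0,0,0],"spin":-0.776}]'
python3 -m inch '[{"xyz":[0,0,0],"spin":0},{"xyz":[0,0,0],"spin":0}]' >/dev/null
python3 -c "
from h import *
c=cam('wrist');im=optics.grab_frame('wrist');cv2.imwrite('pics/w5.png',im)
go(476.6,-295.9,18.5,1.7425)
h=cv2.cvtColor(im,cv2.COLOR_BGR2HSV);m=cv2.inRange(h,(3,110,30),(14,255,160));m[240:]=0;blobs(c,im,m,10,1000)"
```

```text
t: 8.05
ee_pos: [511.7, -133.8, 130.5]
orientation: [[0.998, 0.067, -0.002], [0.067, -0.998, 0.001], [-0.002, -0.001, -1.0]]
force: [0.5, -0.3, 0.5]
grip_width: 0.549
grasp_force: 0.0
t: 8.68
ee_pos: [474.6, -296.8, 127.9]
orientation: [[0.565, 0.825, -0.003], [0.825, -0.565, 0.002], [-0.0, -0.003, -1.0]]
force: [0.3, 0.2, 0.5]
grip_width: 0.554
grasp_force: 0.0
t: 9.3
ee_pos: [475.2, -295.5, 128.1]
orientation: [[-0.175, 0.985, -0.002], [0.985, 0.175, 0.002], [0.002, -0.002, -1.0]]
force: [-0.3, 0.2, -0.8]
grip_width: 0.55
grasp_force: 0.0
xyz cm [-0.03  0.08 11.07] spin -0.001 or 3.141 j7 0.54
[257. 184.] 2258.5 [ 475.5 -289.4] [97.2 18.5] 1.7528
[349. 151.] 3217.5 [ 543.6 -253.8] [146.4  16.5] 1.4701
```

```bash

python3 -m inch '[{"xyz":[0,0.05,4],"spin":0},{"xyz":[0,0.05,8],"spin":0},{"xyz":[0,0.05,10.4],"spin":0},{"xyz":[0,0.05,10.9],"spin":0},{"xyz":[0,0.05,10.9],"spin":0}]'
python3 -m inch '[{"xyz":[0,0,0],"spin":0},{"xyz":[0,0,0],"spin":0},{"xyz":[0,0,0],"spin":0},{"xyz":[0,0,0],"spin":0}]' 0.1
python3 -m inch '[{"xyz":[0,0,-5],"spin":0},{"xyz":[0,0,-10],"spin":0},{"xyz":[0,0,-11.5],"spin":0},{"xyz":[0,0,-11.5],"spin":0}]'
python3 -c "
from h import *
go(583,326.2,130,0.0747)"
```

```text
t: 10.22
ee_pos: [476.9, -295.9, 21.3]
orientation: [[-0.171, 0.985, 0.0], [0.985, 0.171, -0.0], [-0.0, 0.0, -1.0]]
force: [-0.2, 0.5, 1.2]
grip_width: 0.552
grasp_force: 0.0
t: 10.72
ee_pos: [477.4, -296.3, 22.3]
orientation: [[-0.171, 0.985, 0.002], [0.985, 0.171, -0.001], [-0.002, 0.002, -1.0]]
force: [-0.9, 0.6, 5.6]
grip_width: 0.178
grasp_force: 59.6
t: 11.22
ee_pos: [477.1, -296.3, 136.9]
orientation: [[-0.171, 0.985, 0.002], [0.985, 0.171, -0.002], [-0.002, 0.002, -1.0]]
force: [0.3, 1.2, -1.9]
grip_width: 0.177
grasp_force: 58.9
xyz cm [59.52 21.08  0.62] spin -1.474 or 1.668 j7 0.55
```

```bash

python3 -m inch '[{"xyz":[5.5,2,0],"spin":0},{"xyz":[11.5,4,0],"spin":0},{"xyz":[17.5,6.2,0],"spin":0},{"xyz":[23.5,8.3,0],"spin":0},{"xyz":[29.3,10.4,0],"spin":0}]'
python3 -m inch '[{"xyz":[5.8,2.05,0],"spin":0.18},{"xyz":[11.6,4.1,0],"spin":0.36},{"xyz":[17.4,6.2,0],"spin":0.54},{"xyz":[23.2,8.3,0],"spin":0.72},{"xyz":[29,10.3,0],"spin":0.9}]'
python3 -m inch '[{"xyz":[0,0,0],"spin":0.18},{"xyz":[0,0,0],"spin":0.36},{"xyz":[0,0,0],"spin":0.54},{"xyz":[0,0,0],"spin":0.72},{"xyz":[0,0,0],"spin":0.768}]'
python3 -m inch '[{"xyz":[0,0,0],"spin":0},{"xyz":[0,0,0],"spin":0}]' >/dev/null
python3 -c "
from h import *
im=optics.grab_frame('wrist');cv2.imwrite('pics/w6.png',im)
go(583,326.2,50,0.0747)"
```

```text
t: 11.85
ee_pos: [527.3, 9.9, 133.9]
orientation: [[-0.171, 0.985, -0.003], [0.985, 0.171, 0.0], [0.001, -0.003, -1.0]]
force: [0.8, -1.2, 0.4]
grip_width: 0.175
grasp_force: 58.9
t: 12.48
ee_pos: [578.0, 301.7, 133.2]
orientation: [[0.66, 0.751, -0.003], [0.751, -0.66, -0.002], [-0.003, -0.001, -1.0]]
force: [0.9, 0.2, 0.2]
grip_width: 0.179
grasp_force: 58.9
t: 13.1
ee_pos: [577.5, 300.2, 133.2]
orientation: [[0.996, 0.085, -0.003], [0.085, -0.996, -0.002], [-0.003, 0.002, -1.0]]
force: [0.4, 0.1, -0.4]
grip_width: 0.178
grasp_force: 58.9
xyz cm [ 0.72 -2.52  8.49] spin 0.015 or -3.127 j7 -2.13
```

View pics/w6.png

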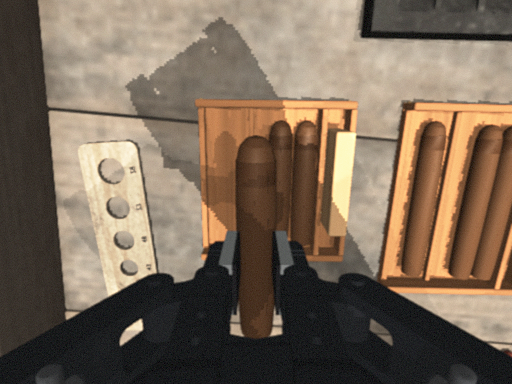

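The short cigar is held at px (257,235), about 25 mm short of the bay in y; the bay is at about x=205–245. I'll correct that and place it.

```bash

python3 -m inch '[{"xyz":[0.7,-2.5,0],"spin":0.015},{"xyz":[0.7,-2.5,3],"spin":0.015},{"xyz":[0.7,-2.5,7],"spin":0.015},{"xyz":[0.7,-2.5,8.5],"spin":0.015},{"xyz":[0.7,-2.5,8.5],"spin":0.015}]'
python3 -m inch '[{"xyz":[0,0,0],"spin":0},{"xyz":[0,0,0],"spin":0}]' | sed -n 2p
python3 -c "
from h import *
go(583,326.2,25,0.0747)"
```

```text
t: 14.02
ee_pos: [582.7, 325.9, 49.9]
orientation: [[0.997, 0.073, -0.002], [0.073, -0.997, -0.001], [-0.002, 0.001, -1.0]]
force: [1.0, -1.0, -0.5]
grip_width: 0.178
grasp_force: 58.9
ee_pos: [584.2, 326.9, 52.7]
xyz cm [-0.13  0.06  2.77] spin -0.001 or 3.14 j7 -2.2
```

```bash

python3 -m inch '[{"xyz":[0,0,1],"spin":0},{"xyz":[0,0,2],"spin":0},{"xyz":[0,0,2.5],"spin":0},{"xyz":[0,0,2.6],"spin":0},{"xyz":[0,0,2.6],"spin":0}]'
python3 -m inch '[{"xyz":[0,0,0],"spin":0},{"xyz":[0,0,0],"spin":0}]' | sed -n 2,4p
```

```text
t: 14.9
ee_pos: [582.8, 326.1, 25.4]
orientation: [[0.997, 0.073, -0.001], [0.073, -0.997, -0.001], [-0.001, 0.001, -1.0]]
force: [-4.2, -2.6, 8.5]
grip_width: 0.18
grasp_force: 59.9
ee_pos: [582.8, 326.1, 25.3]
orientation: [[0.997, 0.073, -0.001], [0.073, -0.997, -0.001], [-0.001, 0.001, -1.0]]
force: [-5.1, -1.6, 8.5]
```

Force 8.5 N: it is resting on the floor. Releasing.

```bash

python3 -m inch '[{"xyz":[0,0,0],"spin":0},{"xyz":[0,0,0],"spin":0},{"xyz":[0,0,0],"spin":0}]' 0.32
python3 -m inch '[{"xyz":[0,0,-4],"spin":0},{"xyz":[0,0,-8],"spin":0},{"xyz":[0,0,-11],"spin":0},{"xyz":[0,0,-11],"spin":0},{"xyz":[0,0,-11],"spin":0}]' | sed -n 1,2p
python3 -c "
from h import *
im=optics.grab_frame('wrist');cv2.imwrite('pics/w7.png',im)
go(542.8,-263.6,130,1.4713)"
```

```text
t: 15.52
ee_pos: [583.2, 326.2, 24.6]
orientation: [[0.997, 0.073, -0.0], [0.073, -0.997, -0.0], [-0.0, 0.0, -1.0]]
force: [-0.2, -1.6, -0.9]
grip_width: 0.318
grasp_force: 0.0
t: 16.15
ee_pos: [582.9, 326.0, 134.0]
xyz cm [-8.29 58.49  0.41] spin -1.398 or 1.744 j7 -2.18
```

View pics/w7.png

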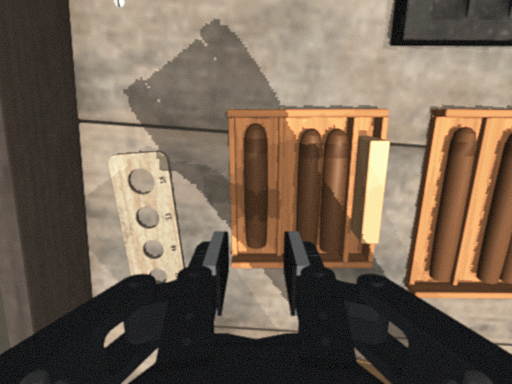

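The short cigar lies in its bay at px (256,187). Next is the long cigar.

```bash

python3 -m inch '[{"xyz":[-0.8,5.8,0],"spin":0},{"xyz":[-1.6,11.6,0],"spin":0},{"xyz":[-2.4,17.4,0],"spin":0},{"xyz":[-3.2,23.2,0],"spin":0},{"xyz":[-4.15,29.2,0],"spin":0}]' 0.5 | sed -n 2p
python3 -m inch '[{"xyz":[-0.8,5.8,0],"spin":-0.18},{"xyz":[-1.6,11.6,0],"spin":-0.36},{"xyz":[-2.4,17.4,0],"spin":-0.54},{"xyz":[-3.2,23.4,0],"spin":-0.72},{"xyz":[-4.15,29.3,0.4],"spin":-0.9}]' | sed -n 2p
python3 -m inch '[{"xyz":[0,0,0],"spin":-0.18},{"xyz":[0,0,0],"spin":-0.36},{"xyz":[0,0,0],"spin":-0.498},{"xyz":[0,0,0],"spin":-0.498},{"xyz":[0,0,0],"spin":-0.498}]' | sed -n 2p
python3 -c "
from h import *
c=cam('wrist');im=optics.grab_frame('wrist');cv2.imwrite('pics/w8.png',im)
go(542.8,-263.6,19,1.4713)
h=cv2.cvtColor(im,cv2.COLOR_BGR2HSV);m=cv2.inRange(h,(3,110,30),(14,255,160));blobs(c,im,m,8,1000)"
```

```text
ee_pos: [562.2, 30.1, 133.5]
ee_pos: [543.2, -259.9, 130.0]
ee_pos: [543.4, -258.3, 130.4]
xyz cm [-5.400e-01 -1.000e-02  1.116e+01] spin -0.02 or 3.122 j7 0.15
[256. 189.] 3103.5 [ 543.1 -264.4] [167.3  15.9] 1.4757
```

View pics/w8.png

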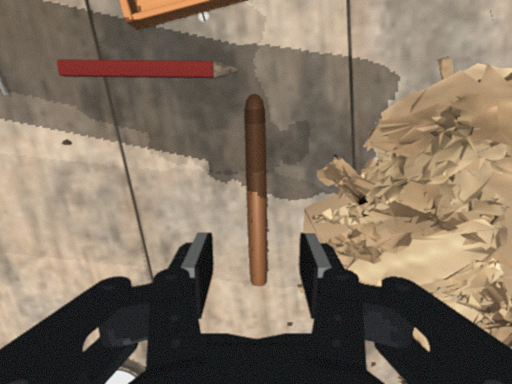

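The long cigar at px (256,190) is centred between the fingers. The leaf pile's edge is at px (305,215) and (320,175), near the right finger, so I'm checking clearance.

```bash
python3 -c "
from h import *
for z in(0,25):print(cast(cam('wrist'),[(305,210),(320,178),(335,160),(320,250)],z).round().tolist())"
```

```text
[[585.0, -283.0, 0.0], [600.0, -255.0, 0.0], [613.0, -241.0, 0.0], [595.0, -323.0, 0.0]]
[[581.0, -274.0, 25.0], [595.0, -249.0, 25.0], [607.0, -236.0, 25.0], [591.0, -310.0, 25.0]]
```

```bash

python3 -m inch '[{"xyz":[-0.5,0,3],"spin":-0.02},{"xyz":[-0.5,0,7],"spin":-0.02},{"xyz":[-0.5,0,10],"spin":-0.02},{"xyz":[-0.5,0,11],"spin":-0.02},{"xyz":[-0.5,0,11],"spin":-0.02}]' 0.36
python3 -m inch '[{"xyz":[0,0,0],"spin":0},{"xyz":[0,0,0],"spin":0}]' | sed -n 2,4p
```

```text
t: 18.75
ee_pos: [543.2, -263.2, 21.1]
orientation: [[0.097, 0.995, -0.001], [0.995, -0.097, 0.0], [0.0, -0.001, -1.0]]
force: [-0.1, 0.3, 0.5]
grip_width: 0.36
grasp_force: 0.0
ee_pos: [544.1, -263.7, 22.5]
orientation: [[0.097, 0.995, 0.002], [0.995, -0.097, -0.001], [-0.001, 0.002, -1.0]]
force: [0.0, 0.1, 0.4]
```

```bash

python3 -m inch '[{"xyz":[0,0,0.3],"spin":0},{"xyz":[0,0,0.3],"spin":0}]' | sed -n 2p
python3 -m inch '[{"xyz":[0,0,0],"spin":0},{"xyz":[0,0,0],"spin":0},{"xyz":[0,0,0],"spin":0},{"xyz":[0,0,0],"spin":0}]' 0.08
python3 -m inch '[{"xyz":[0,0,-5],"spin":0},{"xyz":[0,0,-10],"spin":0},{"xyz":[0,0,-11.3],"spin":0},{"xyz":[0,0,-11.3],"spin":0}]' | sed -n 2,6p
python3 -c "
from h import *
go(553.5,-12.7,130,0.1129)"
```

```text
ee_pos: [543.2, -263.4, 18.1]
t: 19.75
ee_pos: [543.5, -263.4, 18.4]
orientation: [[0.096, 0.995, 0.0], [0.995, -0.096, -0.0], [-0.0, 0.001, -1.0]]
force: [-0.1, 0.4, 2.2]
grip_width: 0.148
grasp_force: 60.8
ee_pos: [543.5, -263.6, 131.6]
orientation: [[0.097, 0.995, 0.001], [0.995, -0.097, -0.001], [-0.001, 0.001, -1.0]]
force: [-0.9, -0.3, -0.6]
grip_width: 0.15
grasp_force: 60.4
xyz cm [25.07 -1.43  0.14] spin 1.361 or -1.78 j7 0.18
```

```bash

python3 -m inch '[{"xyz":[5.5,0,0],"spin":0.17},{"xyz":[11.5,-0.5,0],"spin":0.34},{"xyz":[17.5,-1,0],"spin":0.52},{"xyz":[23,-1.43,0],"spin":0.7},{"xyz":[25.05,-1.43,0],"spin":0.88}]' | sed -n 2p
python3 -m inch '[{"xyz":[0,0,0],"spin":0.18},{"xyz":[0,0,0],"spin":0.36},{"xyz":[0,0,0],"spin":0.481},{"xyz":[0,0,0],"spin":0.481},{"xyz":[0,0,0],"spin":0.481}]' | sed -n 2p
python3 -c "
from h import *
c=cam('wrist');im=optics.grab_frame('wrist');cv2.imwrite('pics/w9.png',im)
go(553.5,-12.7,50,0.1129)
h=cv2.cvtColor(im,cv2.COLOR_BGR2HSV);m=cv2.inRange(h,(5,140,120),(16,255,255))
K=c[0]
# expected bay corner pixels (z=9) per top-camera tray pose
a=.1129
for x,y in[(91.5,21),(91.5,57),(97.5,-62),(97.5,62)]:
  P=np.array([557.9+x*np.cos(a)-y*np.sin(a),-51.4+x*np.sin(a)+y*np.cos(a),9 if x<95 else 21])
  q=K@(c[1].T@(P-c[2]));print((x,y),(q[:2]/q[2]).round())"
```

```text
ee_pos: [551.6, -8.1, 128.9]
ee_pos: [552.5, -12.7, 129.9]
xyz cm [0.09 0.01 8.03] spin 0.002 or -3.139 j7 -1.56
(91.5, 21) [281.  73.]
(91.5, 57) [233.  73.]
(97.5, -62) [398.  63.]
(97.5, 62) [225.  63.]
```

View pics/w9.png

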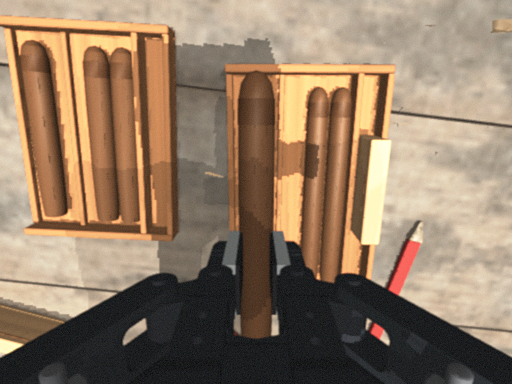

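The held long cigar at px (257,200) is over the free bay of the long tray. The far board runs (227,66)–(394,66), which matches the prediction. Lowering.

```bash

python3 -m inch '[{"xyz":[0,0,4],"spin":0},{"xyz":[0,0,8],"spin":0},{"xyz":[0,0,9.2],"spin":0},{"xyz":[0,0,9.2],"spin":0},{"xyz":[0,0,9.2],"spin":0}]' | sed -n 2p
python3 -m inch '[{"xyz":[0,0,0],"spin":0},{"xyz":[0,0,0],"spin":0}]' | sed -n 2,4p
python3 -c "
from h import *
go(552.5,-12.7,21.5,0.1129)"
```

```text
ee_pos: [554.5, -12.6, 40.8]
ee_pos: [553.8, -12.7, 40.0]
orientation: [[0.994, 0.113, 0.002], [0.113, -0.994, -0.0], [0.002, 0.0, -1.0]]
force: [0.7, -0.1, -0.9]
xyz cm [-0.13 -0.01  1.85] spin 0.0 or -3.141 j7 -1.6
```

```bash

python3 -m inch '[{"xyz":[-0.1,0,0.8],"spin":0},{"xyz":[-0.1,0,1.5],"spin":0},{"xyz":[-0.1,0,1.75],"spin":0},{"xyz":[-0.1,0,1.75],"spin":0},{"xyz":[-0.1,0,1.75],"spin":0}]'  | sed -n 2,4p
python3 -m inch '[{"xyz":[0,0,0],"spin":0},{"xyz":[0,0,0],"spin":0},{"xyz":[0,0,0],"spin":0}]' 0.3
python3 -m inch '[{"xyz":[0,0,-4],"spin":0},{"xyz":[0,0,-8],"spin":0},{"xyz":[0,0,-12],"spin":0},{"xyz":[0,0,-12],"spin":0}]' | sed -n 2p
python3 -c "
from h import *
im=optics.grab_frame('wrist');cv2.imwrite('pics/w10.png',im)
go(397.4,186,160,1.3754)"
```

```text
ee_pos: [552.2, -12.8, 21.4]
orientation: [[0.994, 0.113, -0.0], [0.113, -0.994, 0.0], [-0.0, -0.0, -1.0]]
force: [0.8, -0.0, -0.4]
t: 23.42
ee_pos: [552.2, -12.8, 21.6]
orientation: [[0.994, 0.113, 0.0], [0.113, -0.994, 0.0], [0.0, -0.0, -1.0]]
force: [0.0, -1.0, -0.3]
grip_width: 0.299
grasp_force: 0.0
ee_pos: [554.5, -12.6, 145.4]
xyz cm [-13.24 -21.51  -1.73] spin -1.262 or 1.879 j7 -1.56
```

View pics/w10.png

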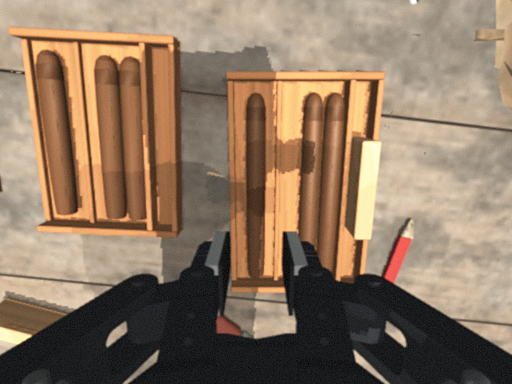

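The long cigar lies in its bay at px (256,185). All three cigars are placed, so I'm moving over the spacer.

```bash

python3 -m inch '[{"xyz":[-2.6,-4.3,0],"spin":-0.17},{"xyz":[-5.2,-8.6,0],"spin":-0.34},{"xyz":[-7.8,-13,0],"spin":-0.52},{"xyz":[-10.5,-17.3,0],"spin":-0.7},{"xyz":[-13.2,-21.5,0],"spin":-0.88}]' 0.5 | sed -n 2p
python3 -m inch '[{"xyz":[0,0,0],"spin":-0.18},{"xyz":[0,0,0],"spin":-0.36},{"xyz":[0,0,0],"spin":-0.382},{"xyz":[0,0,0],"spin":-0.382},{"xyz":[0,0,0],"spin":-0.382}]' | sed -n 2p
python3 -c "
from h import *
c=cam('wrist');im=optics.grab_frame('wrist');cv2.imwrite('pics/w11.png',im)
go(397.4,186,33.5,1.3754)
h=cv2.cvtColor(im,cv2.COLOR_BGR2HSV);m=cv2.inRange(h,(18,80,130),(32,255,255));blobs(c,im,m,40,500)"
```

```text
ee_pos: [394.9, 186.8, 140.6]
ee_pos: [396.7, 185.8, 141.4]
xyz cm [ 0.03  0.06 10.8 ] spin -0.002 or 3.139 j7 -0.76
[488.  83.] 867.0 [573.4 236.8] [33.6 13.1] 0.0783
```

View pics/w11.png

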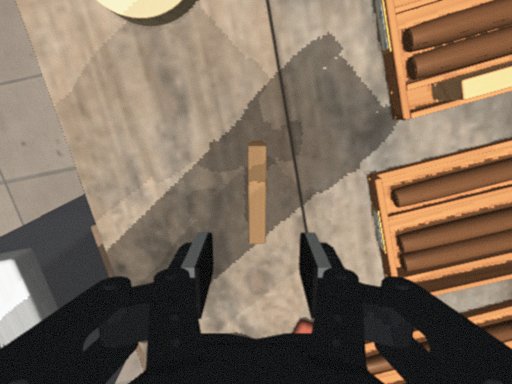

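The spacer at px (257,195) is centred between the fingers and aligned with the tool.

```bash
python3 -c "
from h import *
p=cast(cam('wrist'),[(257.5,146),(257.5,243)],40);print(p.round(1),p.mean(0).round(1))"
python3 -m inch '[{"xyz":[0,0.05,4],"spin":0},{"xyz":[0,0.05,8],"spin":0},{"xyz":[0,0.05,10],"spin":0},{"xyz":[0,0.05,10.3],"spin":0},{"xyz":[0,0.05,10.3],"spin":0}]' 0.45| sed -n 2p
python3 -m inch '[{"xyz":[0,0,0],"spin":0},{"xyz":[0,0,0],"spin":0}]' | sed -n 2,4p
python3 -c "
from h import *
go(397.4,186,33.5,1.3754)"
```

```text
[[405.9 225.3  40. ]
 [390.6 148.2  40. ]] [398.2 186.8  40. ]
ee_pos: [397.7, 186.1, 39.2]
ee_pos: [397.9, 186.0, 39.4]
orientation: [[0.195, 0.981, 0.002], [0.981, -0.195, 0.0], [0.001, 0.001, -1.0]]
force: [0.8, -0.1, 0.6]
xyz cm [-0.01 -0.05  0.59] spin -0.001 or 3.141 j7 -0.86
```

```bash

python3 -m inch '[{"xyz":[0,0,0.55],"spin":0},{"xyz":[0,0,0.55],"spin":0},{"xyz":[0,0,0.55],"spin":0}]' | sed -n 2p
python3 -m inch '[{"xyz":[0,0,0],"spin":0},{"xyz":[0,0,0],"spin":0},{"xyz":[0,0,0],"spin":0},{"xyz":[0,0,0],"spin":0}]' 0.05
python3 -m inch '[{"xyz":[0,0,-5],"spin":0},{"xyz":[0,0,-10],"spin":0},{"xyz":[0,0,-11],"spin":0},{"xyz":[0,0,-11],"spin":0}]' | sed -n 2,6p
python3 -c "
from h import *
go(585.8,70.5,145,0.0662)"
```

```text
ee_pos: [397.2, 185.8, 33.1]
t: 27.02
ee_pos: [397.5, 186.0, 33.4]
orientation: [[0.194, 0.981, 0.001], [0.981, -0.194, 0.0], [0.0, 0.001, -1.0]]
force: [-0.2, 0.2, 4.3]
grip_width: 0.146
grasp_force: 59.8
ee_pos: [397.5, 185.7, 143.2]
orientation: [[0.195, 0.981, 0.001], [0.981, -0.195, -0.0], [0.0, 0.001, -1.0]]
force: [-0.2, -0.1, 0.1]
grip_width: 0.147
grasp_force: 59.4
xyz cm [-7.63 20.72 -0.16] spin 1.309 or -1.833 j7 -0.76
```

```bash

python3 -m inch '[{"xyz":[-1.6,4.2,0],"spin":0.17},{"xyz":[-3.2,8.4,0],"spin":0.34},{"xyz":[-4.8,12.6,0],"spin":0.52},{"xyz":[-6.3,16.8,0],"spin":0.7},{"xyz":[-7.6,20.7,0],"spin":0.88}]' | sed -n 2p
python3 -m inch '[{"xyz":[0,0,0],"spin":0.18},{"xyz":[0,0,0],"spin":0.36},{"xyz":[0,0,0],"spin":0.429},{"xyz":[0,0,0],"spin":0.429},{"xyz":[0,0,0],"spin":0.429}]' | sed -n 2p
python3 -m inch '[{"xyz":[0,0,3],"spin":0},{"xyz":[0,0,5],"spin":0},{"xyz":[0,0,5],"spin":0},{"xyz":[0,0,5],"spin":0},{"xyz":[0,0,5],"spin":0}]' | sed -n 2p
python3 -c "
from h import *
c=cam('wrist');im=optics.grab_frame('wrist');cv2.imwrite('pics/w12.png',im)
go(585.8,70.5,65,0.0662)
K=c[0];a=.0662
for x,y,z in[(76.5,-40,21),(76.5,-57.6,21),(82.5,-62,21),(82.5,62,21)]:
  P=np.array([582.6+x*np.cos(a)-y*np.sin(a),119.2+x*np.sin(a)+y*np.cos(a),z])
  q=K@(c[1].T@(P-c[2]));print((x,y),(q[:2]/q[2]).round())
cv2.imwrite('pics/w12c.png',cv2.resize(im[20:300,80:340],None,fx=2,fy=2))"
```

```text
ee_pos: [585.6, 69.7, 140.2]
ee_pos: [584.9, 71.0, 141.8]
ee_pos: [586.3, 71.2, 94.3]
xyz cm [-0.05  0.06  2.92] spin 0.0 or -3.142 j7 -1.78
(76.5, -40) [244.  94.]
(76.5, -57.6) [272.  94.]
(82.5, -62) [279.  84.]
(82.5, 62) [79. 84.]
```

View pics/w12c.png

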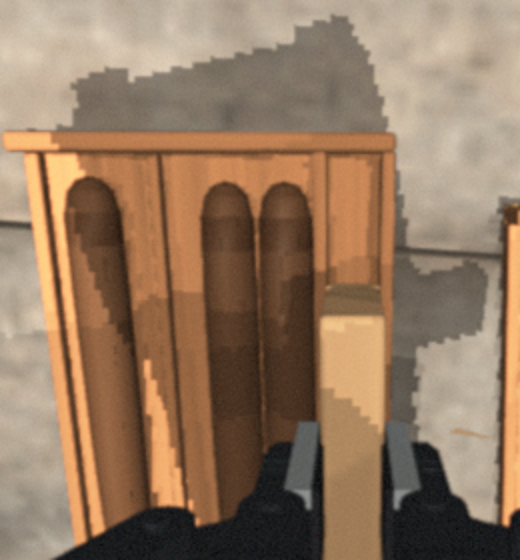

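The crop shows the held spacer centred at px 256.5 and the slot centred at px 257 (243–271), with the board at the predicted row. They are aligned within 0.5 mm, so I'm lowering it in.

```bash

python3 -m inch '[{"xyz":[0,0.03,2],"spin":0},{"xyz":[0,0.03,3.3],"spin":0},{"xyz":[0,0.03,4.2],"spin":0},{"xyz":[0,0.03,4.6],"spin":0},{"xyz":[0,0.03,4.6],"spin":0}]'
python3 -m inch '[{"xyz":[0,0,0],"spin":0}]' | sed -n 2,4p
```

```text
t: 30.08
ee_pos: [585.6, 70.8, 47.1]
orientation: [[0.998, 0.066, -0.0], [0.066, -0.998, 0.0], [-0.0, -0.0, -1.0]]
force: [0.5, 0.1, -1.6]
grip_width: 0.15
grasp_force: 59.4
ee_pos: [585.9, 70.8, 47.7]
orientation: [[0.998, 0.066, 0.001], [0.066, -0.998, 0.0], [0.001, -0.0, -1.0]]
force: [0.3, -0.1, -0.1]
```

No contact force, with the foot now below the wall tops. Pushing down.

```bash

python3 -m inch '[{"xyz":[0,0,0.4],"spin":0},{"xyz":[0,0,0.7],"spin":0},{"xyz":[0,0,0.9],"spin":0},{"xyz":[0,0,1.0],"spin":0},{"xyz":[0,0,1.0],"spin":0}]' | sed -n 2,5p
python3 -m inch '[{"xyz":[0,0,0.1],"spin":0},{"xyz":[0,0,0.15],"spin":0},{"xyz":[0,0,0.15],"spin":0}]' | sed -n 2,5p
```

```text
ee_pos: [585.5, 70.8, 37.1]
orientation: [[0.998, 0.066, -0.0], [0.066, -0.998, 0.0], [-0.0, -0.0, -1.0]]
force: [0.7, 0.0, 0.1]
grip_width: 0.149
ee_pos: [585.7, 70.8, 36.4]
orientation: [[0.998, 0.066, 0.001], [0.066, -0.998, -0.0], [0.001, 0.0, -1.0]]
force: [-2.5, 0.0, 5.0]
grip_width: 0.142
```

```bash

python3 -m inch '[{"xyz":[0,0,0.1],"spin":0},{"xyz":[0,0,0.15],"spin":0},{"xyz":[0,0,0.15],"spin":0}]' | sed -n 2,5p
python3 -m inch '[{"xyz":[0,0,-0.15],"spin":0},{"xyz":[0,0,-0.15],"spin":0},{"xyz":[0,0,-0.15],"spin":0}]' 0.3 | sed -n 2,5p
python3 -m inch '[{"xyz":[0,0,-3],"spin":0},{"xyz":[0,0,-7],"spin":0},{"xyz":[0,0,-11],"spin":0},{"xyz":[0,0,-11],"spin":0}]'  | sed -n 2,5p
python3 -c "
from h import *
w=optics.grab_frame('wrist');s=optics.grab_frame('side')[120:300,80:320]
cv2.imwrite('pics/w13.png',np.hstack([cv2.resize(w[60:300,60:340],(400,343)),cv2.resize(s,(400,343),interpolation=cv2.INTER_CUBIC)]))"
```

```text
ee_pos: [585.8, 70.8, 36.4]
orientation: [[0.998, 0.066, 0.001], [0.066, -0.998, -0.0], [0.001, 0.0, -1.0]]
force: [-9.3, -2.0, 19.0]
grip_width: 0.143
ee_pos: [585.5, 70.8, 35.4]
orientation: [[0.998, 0.066, -0.0], [0.066, -0.998, 0.0], [-0.0, -0.0, -1.0]]
force: [-0.0, 0.4, -0.7]
grip_width: 0.306
ee_pos: [587.7, 71.3, 149.3]
orientation: [[0.998, 0.066, 0.007], [0.066, -0.998, 0.001], [0.007, -0.001, -1.0]]
force: [0.2, 0.7, -0.2]
grip_width: 0.302
```

View pics/w13.png

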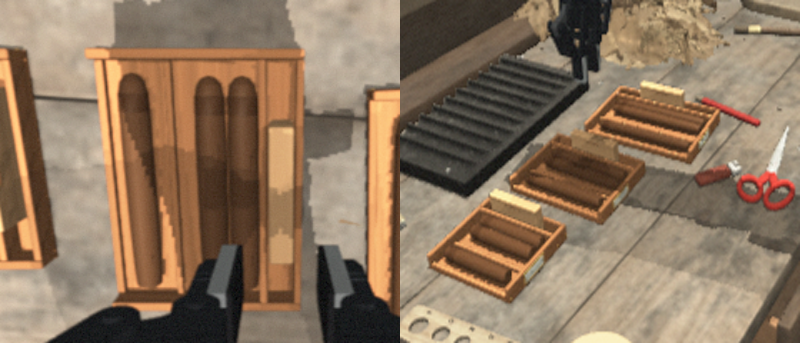

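The wrist half shows the spacer upright in the medium tray's slot at px (281,195) of the composite. In the side half it stands as high as the two fixed spacers, and one loose cigar lies in each bay. The push bottomed out at the expected height with 19 N, and the arm is clear.

```bash
python3 -c "
from rig import job
print(job.close_job())"
```

```text
the job is handed in; nothing more can be done
None
```

I handed the job in at about 32 s: each loose cigar lies flat in the free bay of its own-length tray, and the spacer stands upright, pushed fully down in the medium tray's empty slot; no verdict came back.

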